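Bring the tin under the drill guide on the screw slide

ROBOT

A 7-joint arm with a two-finger parallel gripper is mounted at the origin on a cart in front of the work surface, level with it; the furniture and walls round the work are solid. World frame = base frame: x ahead of the robot, y to its left, z up, the work surface at z = 0. Lengths are in m, angles in rad, forces in N, time in s.
With the tool pointing down it reaches from about 0.4 to 0.875 m from the base axis. Payload 19.3 kg.
Tool frame: the origin (TCP) lies at the very end of the fingers, on their centre line; the grasp point (between the pads) lies 19 mm behind it; z points along the fingers, y is the line along which they close (so a half turn about z gives the same grasp; the last joint's range is limited). The gripper opens to 85 mm and grips with 20 to 120 N. Pads are 22 mm wide; open, the fingers measure 114 mm over their backs; the gripper's body (76 mm by 85 mm) begins 54 mm behind the grasp point. The pads swing forward as they close: fully open they stand 13 mm farther back than shut.
Start: joints at [-0.07, 0.521, -0.036, 1.599, 0.021, 1.021, -0.113], TCP at [0.625, -0, 0.231] pointing down, gripper open.
Joint ranges: [-2.91, 2.91], [-0.3, 2.13], [-1.5, 1.42], [0.17, 2.43], [-1.26, 4.41], [0.16, 1.93], [-2.52, 2.52]. Speed limits (rad/s): [1.89, 1.89, 2.39, 2.39, 3.01, 3.01, 3.01].

INTERFACE

Orientations are given as a unit quaternion [x, y, z, w].
In Python, from rig import get_state, vision, order, spot_in, outline_of gives the robot as it stands.
- The arm moves only by the shell command python3 -m inch 'ROWS' [FORCE]. ROWS is JSON, a list of rows, each an object with "hand": the opening, from 0 (shut) to 1 (fully open); "translation": the shift along the tool's x, y, z as a fraction of full scale, a list of three; "turn": the turn, a rotation vector about the tool's x, y, z as a fraction of full scale, a list of three. A call has 1 to 10 rows; each row shifts and turns the commanded pose from where the row before left it, along the tool's axes as they then stand; what a row does not reach is not made up. Full scale, the value 1, is 300 mm for a shift and pi rad for a turn. A row lasts 1/12 s, in which the tool goes at most 41.7 mm and 7.16 degrees, less where a joint would pass 70% of its speed; a pose out of reach is approached as far as the arm can. A call with a number of a shift or a turn outside -1 to 1 is refused whole. A call with a gripper value outside its range is refused whole. The fingers move at their own pace and stop on an object; FORCE is the grip in N (left out, the last holds). Time passes only in rows, so rows that do not move let the fingers close. It gives the time, the measured TCP pose, the force, the opening and the grip force at its end, in the units of the state.
- get_state(): the state, without advancing time (a new reading comes with each control period).
- vision.grab_frame(name): name is "scene" or "side" or "wrist"; returns (picture, depth): 420x560x3 uint8, blue, green, red; 420x560 float32, m along the optical axis (not along the pixel's ray), 0 where there is no reading.
- vision.calibration(name): a dict with "fov_y" (degrees; the focal length in pixels is half the picture's height over the tangent of half this angle, whatever the lens; pixels are square), "cx", "cy" (the principal point, pixels), "R" (3x3) and "t" (3): a world point X has camera coordinates R X + t. Camera axes: x right, y down, z forward; pixel columns grow to the right and rows downward; lengths in m; the calibration is good to about 2 mm. A picture is of the moment at which its call begins: read the wrist's pose just before it. calibration takes no time and is no camera call; for the wrist camera it gives the pose at the moment of the call.
- order.hand_in(): hands the job in; it is judged then, once.
Trained networks look in the newest picture that a camera, given by its name, has taken for a name from the list of things; names that differ only in an ending like _2 or _b are one class to them, and where a whole thing is asked for, a point or a joint stands for the part that bears it (a point fixed in the world has none). Each returns a list of dicts, best first, with "conf" (0 to 1); they miss things now and then, are a little off and sometimes report something else, mostly with a low value. They report only what shows in the picture. A call takes as long as a camera call.
- spot_in(name, camera): "bbox" ([left, top, right, bottom] as shares, 0 to 1, of the picture: columns of its width, rows of its height, round what is visible of it).
- outline_of(name, camera): "region" (420x560 bool, what is visible of it) and "bbox" ([left, top, right, bottom] as shares, 0 to 1, of the picture: columns of its width, rows of its height, round what is visible of it).
The state is a dict: "time": time; "joint_positions": joint angles; "qd": joint speeds; "tau": joint torques, N m; "eef_pos": TCP position; "tool_rot": TCP orientation; "contact_force": force on the tool from outside, world axes, zero at the start; "torque": the same for the moment, N m; "opening": finger opening in m; "gripper_force": force on a finger pad.
Only numpy, scipy, OpenCV 4.12 (cv2) and the standard library are available. Lean on these libraries where they do the work, as an engineer would, in place of code of your own. Each camera call takes 0.05 s, during which the arm holds its last target. There are 200 camera calls.

TASK

Roll the cover of the wooden roll-top box right back, take out the green tin and lay it flat and centred, lengthwise, between the two end lips of the drill slide's carriage, and let go of it. Then turn the handwheel by its crank handle to drive the loaded carriage in until its pointer stands in line with the point of the rider clamped on the scale. Leave the box fully shut, the tin still flat on the carriage, and the turner that lies beside them where it is.

Things in the scene. Friction and masses are not known exactly. Their poses are not given: they have to be found in the camera images.
- drill_slide: Grey bench slide fixed to the bench, 270 x 130 mm, origin under its bed on the centre line; +x points away from the handwheel (roughly away from the robot), +y to the scale. The screw lies along x, 85 mm up. A dark steel bridge with a drill bush crosses it at x = 64 to 92 mm: posts at y = +-46 to +-58 mm, beam 156 to 180 mm up, bush to 188 mm.
- handwheel (a joint): Handwheel angle (rad). 0: crank handle straight above the axis; grows clockwise seen from the robot side: handle at slide y = -42 sin(angle), z = 85 + 42 cos(angle) mm. A clockwise turn drives the carriage 24 mm in (+x). Starts anywhere from 1.2 to 6.2 (carriage 5 to 24 mm in); stops at -0.1 and 19.5. 2 to 3 N at the handle turn it; it stays where left.
- wheel_hub (a point): Centre of the dark steel handwheel, a 112 mm disc 12 mm thick on the robot-side end of the screw, axis along slide x, at slide x = -109 mm, 85 mm above the bench.
- crank_handle (a point): Grip point on the axis of the round black crank handle (22 mm thick, 85 mm long, parallel to the screw, pointing to the robot), 42 mm off the wheel's axis and 71 mm in front of the wheel (slide x = -180 mm); the free end is 24 mm farther. The grip spins freely on its pin, so a gripper can keep its orientation all the way round.
- seat (a point): Centre of the carriage's flat top for the tin, 108 mm above the bench; axes as the slide's; moves along slide x with the carriage. The top is 46 mm wide (y), so the tin overhangs it at both sides and fingers can pass beside it. Lips 10 mm high stand across its ends at x = +-57 mm (114 mm between them).
- pointer_tip (a point): Tip of the carriage's tapered steel pointer over the scale: same slide x as the seat, 78 mm to +y, 72 mm above the bench. Moves with the carriage.
- rider: Small dark steel rider with a round thumbscrew, 18 x 24 x 18 mm, clamped on the outer half of the scale (marks every 5 mm). Origin in its underside, 66 mm above the bench; axes as the slide's. Its point looks to -y at the pointer's path: in line means that pointer tip and this origin have the same slide x. At the start it is 19 to 51 mm farther in (+x).
- roll_box: Wooden roll-top box fixed to the bench, 310 mm (x) by 262 mm (y), 190 mm high, half-round cheeks; origin under its centre; -x is the front with the cover (roughly towards the robot). Floor 12 mm above the bench, inner width 238 mm, front board 32 mm high; fixed back over the rear half.
- cover_axis (a point): Middle of the axis round which the cover rolls; the axis lies along the box's y, 35 mm above the bench over the box's centre.
- cover (a joint): Angle of the slatted curved cover (rad): 0 fully shut on the front board, growing as it rolls up and back round the axis to its stop at 1.65. It is a 90 degree arc, 147 mm outer radius, that rolls over the fixed back and stays where left. 2 to 4 N at the handle move it. Starts between shut and 0.3.
- cover_handle (a point): Centre of the cover's dark wooden T-handle at mid width, 188 mm from the axis: a round bar 28 mm thick and 44 mm long along the box's y, flat ends, on a 14 mm stem. The bar turns freely about its own length, so a gripper that pinches its ends can stay upright; at joint value q it lies at angle q + 0.244 rad above the box's -x direction (80 mm above the bench when shut).
- tin: Dark green flat tin, 63 mm (x) by 98 mm (y) by 33 mm high, about 0.15 kg, lid fixed shut; origin 1 mm above its underside, at its middle. It starts on the box's floor in the front half, long side about along the box's x, and shall lie with its long side along the slide's x.
- turner: Bystander: small metal turner lying on the bench between slide and box, 268 mm along its y, 40 mm wide, 10 mm high.

How it is judged:
By the outcome, as a careful person would: the job done as asked, in the order asked, and still so for the second after the job is handed in, with the robot touching nothing.
It also fails if it takes over 72 s, if anything falls off the work surface, if the arm or the gripper's body presses on something with over 40 N, if the wrist force passes 120 N, or if a joint passes its speed limit or range.

## Working session

There is one attempt and no reset: what is moved stays moved. The work goes in short steps, Python scripts to look and compute and a shell command to move; the robot and the scene stay as the last step left them, time stands still between calls to the robot, and variables do not carry over. Pictures are saved under pics/ and viewed, at most 10 in all, crops included, and the job is handed in when it is done.

```bash
ls; mkdir -p pics; python3 - <<'E'
from rig import get_state, vision, order, spot_in, outline_of
import cv2,numpy as np
s=get_state(); print(s)
ims=[]
for c in ["scene","side"]:
    p,d=vision.grab_frame(c); np.savez('/tmp/%s.npz'%c,p=p,d=d); cv2.imwrite('pics/%s0.png'%c,p)
    k=vision.calibration(c); print(c,k)
    for n in ["drill_slide","wheel_hub","crank_handle","rider","pointer_tip","roll_box","cover_handle","tin","turner","seat"]:
        r=spot_in(n,c); print(n,[(round(x['conf'],2),np.round(np.array(x['bbox'])*[560,420,560,420]).tolist()) for x in r[:2]])
E
```

```text
pics
{'time': 0.0, 'joint_positions': array([-0.07020693,  0.52201573, -0.03632908,  1.59997204,  0.02120557,
        1.02109884, -0.11277838]), 'qd': array([ 0.00050456, -0.0007396 , -0.00035854, -0.00013865, -0.0006802 ,
       -0.00013106, -0.00096043]), 'tau': array([-4.24098413e-03, -9.27110124e+01,  1.97758444e+00, -3.69928443e+01,
        1.76317629e-02,  8.19846697e-03, -6.58496788e-05]), 'eef_pos': array([ 6.24679217e-01, -3.18017400e-05,  2.30737523e-01]), 'tool_rot': array([ 7.07098787e-01,  7.07114558e-01, -4.20002985e-04, -3.61866908e-04]), 'contact_force': array([ 0.33725879, -0.41635852, -0.62925927]), 'torque': array([ 0.00315826,  0.00105989, -0.00868151]), 'gripper_force': 0.0, 'opening': 0.08519070767372204}
scene {'fov_y': 47.09542082912067, 'cx': 275.8779981900916, 'cy': 206.35466829259084, 'R': array([[ 0.48933555,  0.87197096, -0.01474337],
       [ 0.69340592, -0.39926948, -0.59981007],
       [-0.52890354,  0.28328525, -0.80000657]]), 't': array([-0.29735743, -0.28828839,  1.28884373])}
drill_slide [(0.84, [302.0, 154.0, 438.0, 298.0])]
wheel_hub [(0.87, [299
[... 477 characters left out ...]
   [ 0.13262536,  0.86453956, -0.48474928],
       [-0.06460689, -0.48048907, -0.87461775]]), 't': array([ 0.53767579, -0.03385875,  0.97549469])}
drill_slide [(0.78, [185.0, 248.0, 360.0, 367.0])]
wheel_hub [(0.64, [311.0, 246.0, 361.0, 310.0]), (0.25, [173.0, 59.0, 319.0, 196.0])]
crank_handle [(0.6, [320.0, 244.0, 361.0, 265.0])]
rider [(0.48, [261.0, 344.0, 275.0, 359.0])]
pointer_tip [(0.93, [244.0, 264.0, 314.0, 330.0]), (0.42, [172.0, 59.0, 317.0, 196.0])]
roll_box [(0.65, [172.0, 56.0, 320.0, 197.0])]
cover_handle [(0.87, [256.0, 67.0, 318.0, 166.0]), (0.27, [312.0, 246.0, 360.0, 311.0])]
tin []
turner [(0.92, [226.0, 207.0, 342.0, 230.0])]
seat [(0.68, [242.0, 270.0, 314.0, 333.0])]
```

View pics/scene0.png

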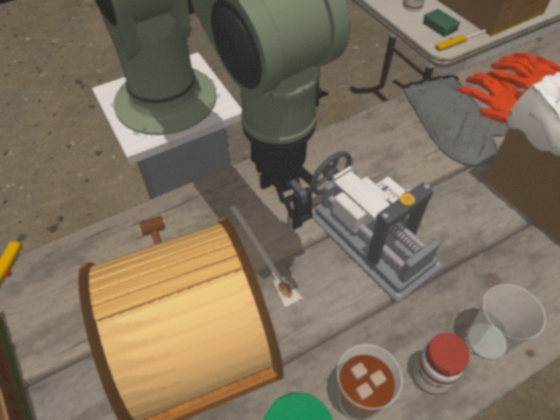

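View pics/side0.png

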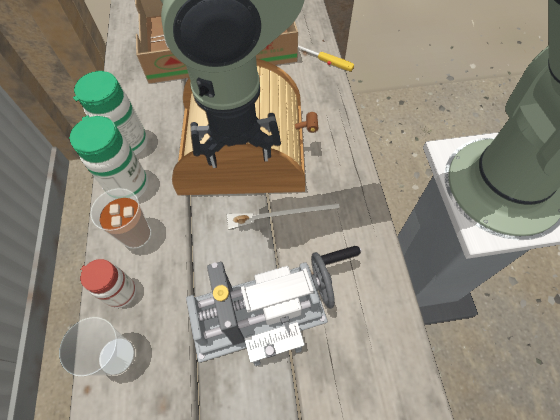

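Scene picture: box at lower left, T-handle at about (152,228), slide on the right, bush at (407,200). Side picture: slide at the bottom (bush at (221,293), crank handle tip at (356,251), rider at (268,350)), turner between, box handle at (312,122).

```bash
cat > h.py <<'E'
from rig import get_state, vision, order, spot_in, outline_of
import cv2,numpy as np
from scipy.spatial.transform import Rotation as Ro
def foc(k): return 210/np.tan(np.radians(k['fov_y']/2))
def world(k,u,v,d):
    f=foc(k); c=np.stack([(u-k['cx'])/f*d,(v-k['cy'])/f*d,d],-1)
    return (c-k['t'])@k['R']
def rayz(k,u,v,z):   # point of pixel ray at height z
    f=foc(k); R=k['R']; o=-R.T@k['t']; r=R.T@np.array([(u-k['cx'])/f,(v-k['cy'])/f,1]); return o+r*(z-o[2])/r[2]
def cloud(k,d,m=None):
    v,u=np.nonzero((d>0)&(m if m is not None else True)); return world(k,u,v,d[v,u]),u,v
def proj(k,X):
    c=np.asarray(X)@k['R'].T+k['t']; f=foc(k); return np.stack([c[...,0]/c[...,2]*f+k['cx'],c[...,1]/c[...,2]*f+k['cy']],-1)
E
python3 - <<'E'
from h import *
K={c:vision.calibration(c) for c in("scene","side")}
print('bush',rayz(K['scene'],407,200,.188),rayz(K['side'],221,293,.188))
pts=[]
for c in K:
    p,d=vision.grab_frame(c)
    for n in ["wheel_hub","crank_handle","rider","roll_box","drill_slide","cover_handle","turner","pointer_tip"]:
        r=outline_of(n,c)
        if not r: print(c,n,'none'); continue
        P,u,v=cloud(K[c],d,r[0]['region']); np.save(f'/tmp/{c}_{n}.npy',P)
        print(c,n,round(r[0]['conf'],2),len(P),'med',np.median(P,0).round(3),'lo',np.percentile(P,3,0).round(3),'hi',np.percentile(P,97,0).round(3))
B=np.vstack([np.load(f'/tmp/{c}_roll_box.npy') for c in K])
# top view height map of everything
A=np.zeros((600,800),np.float32)
for c in K:
    p,d=vision.grab_frame(c); P,u,v=cloud(K[c],d); i=((1.1-P[:,0])*750).astype(int); j=((0.55-P[:,1])*750).astype(int)
    ok=(i>=0)&(i<600)&(j>=0)&(j<800)&(P[:,2]<.24); np.maximum.at(A,(i[ok],j[ok]),P[ok,2])
cv2.imwrite('pics/top.png',cv2.applyColorMap((np.clip(A/.24,0,1)*255).astype(np.uint8),cv2.COLORMAP_JET))
E
```

```text
bush [0.68847163 0.21881535 0.188     ] [0.68335547 0.21969728 0.188     ]
scene wheel_hub 0.92 852 med [0.503 0.174 0.097] lo [0.434 0.139 0.001] hi [0.513 0.24  0.14 ]
scene crank_handle 0.7 145 med [0.476 0.144 0.083] lo [0.457 0.137 0.073] hi [0.496 0.155 0.088]
scene rider none
scene roll_box 0.96 30232 med [ 0.688 -0.214  0.151] lo [ 0.527 -0.334  0.012] hi [ 0.779 -0.088  0.183]
scene drill_slide 0.72 11201 med [0.66  0.19  0.074] lo [0.496 0.144 0.005] hi [0.764 0.286 0.181]
scene cover_handle 0.6 7985 med [ 0.596 -0.199  0.177] lo [ 0.464 -0.308  0.112] hi [ 0.647 -0.092  0.182]
scene turner 0.83 846 med [ 0.627 -0.004  0.005] lo [ 0.431 -0.018 -0.   ] hi [0.679 0.011 0.01 ]
scene pointer_tip 0.63 2307 med [0.594 0.192 0.105] lo [0.533 0.159 0.056] hi [0.638 0.246 0.115]
side wheel_hub 0.71 1145 med [0.496 0.169 0.086] lo [0.418 0.135 0.037] hi [0.51  0.242 0.14 ]
side crank_handle none
side rider 0.57 100 med [0.618 0.305 0.084] lo [0.611 0.294 0.073] hi [0.626 0.313 0.087]
side roll_box 0.69 9375 med [ 0.583 -0.088  0.112] lo [ 0.467 -0.318  0.014] hi [ 0.773 -0.06   0.176]
side drill_slide 0.82 10687 med [0.624 0.23  0.087] lo [0.48  0.149 0.008] hi [0.748 0.299 0.182]
side cover_handle 0.97 2831 med [ 0.521 -0.198  0.136] lo [ 0.45  -0.305  0.064] hi [ 0.573 -0.086  0.174]
side turner 0.64 637 med [ 0.611 -0.004  0.006] lo [ 0.429 -0.019  0.001] hi [0.677 0.009 0.011]
side pointer_tip 0.69 2752 med [0.589 0.212 0.107] lo [0.533 0.166 0.071] hi [0.647 0.253 0.118]
```

View pics/top.png

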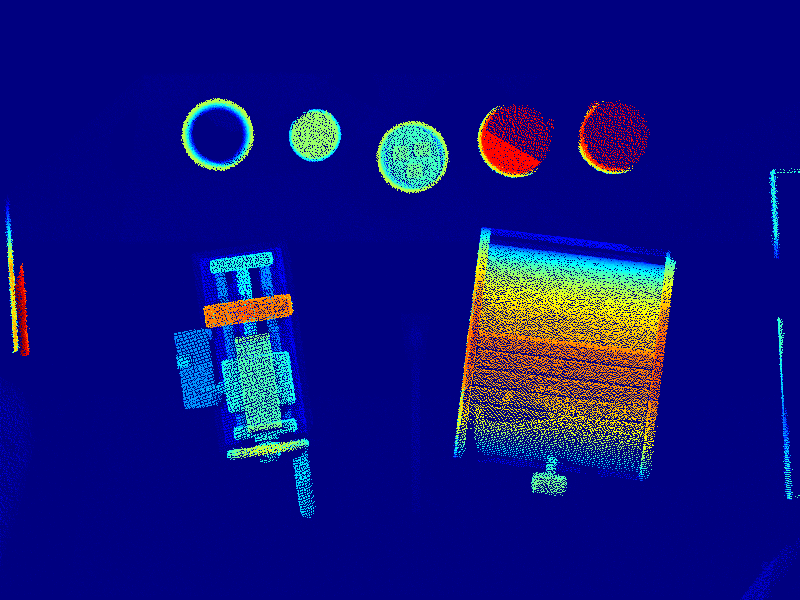

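The height map shows everything clearly: bridge at (248,310), wheel (268,450), handle (307,500), rider (183,363), box with the T-handle at (549,483). Now fit precisely.

```bash
cat > fit.py <<'E'
from h import *
from scipy.optimize import least_squares
K={c:vision.calibration(c) for c in("scene","side")}
def allpts():
    return np.vstack([cloud(K[c],vision.grab_frame(c)[1])[0] for c in K])
def frame(o,yaw,P):  # to local
    c,s=np.cos(yaw),np.sin(yaw); q=P[:,:2]-o; return np.c_[q@[c,s],q@[-s,c],P[:,2]]
def toworld(o,yaw,L):
    c,s=np.cos(yaw),np.sin(yaw); L=np.asarray(L); return np.array([o[0]+c*L[0]-s*L[1],o[1]+s*L[0]+c*L[1],L[2]])
E
python3 - <<'E'
from fit import *
P=allpts(); np.save('/tmp/P.npy',P)
# slide: bridge beam
m=(P[:,2]>.158)&(P[:,2]<.1825)&(abs(P[:,0]-.69)<.06)&(abs(P[:,1]-.22)<.1)
r=cv2.minAreaRect((P[m,:2]*1000).astype(np.float32)); print('beam',r)
b=cv2.boxPoints(r); e=[b[1]-b[0],b[2]-b[1]]; e=max(e,key=np.linalg.norm); yaw=np.arctan2(e[1],e[0])-np.pi/2
yaw=(yaw+np.pi/2)%np.pi-np.pi/2; c=np.array(r[0])/1000; o=c-.078*np.array([np.cos(yaw),np.sin(yaw)])
print('slide',o,yaw)
L=frame(o,yaw,P); near=(abs(L[:,0])<.26)&(abs(L[:,1])<.13)&(L[:,2]>.002); L=L[near]
def rng(n,m): print(n,m.sum(),[np.percentile(L[m,i],[1,50,99]).round(4).tolist() for i in range(3)] if m.sum() else '')
rng('base',(L[:,2]<.03)&(abs(L[:,0])<.15)&(abs(L[:,1])<.075))
rng('bridge',(L[:,2]>.158)&(L[:,2]<.19))
rng('wheel',(abs(L[:,0]+.109)<.012)&(L[:,2]>.03))
h=(L[:,0]<-.13)&(L[:,2]>.03); rng('handle',h)
rng('top108',(abs(L[:,2]-.108)<.003)&(abs(L[:,1])<.02)&(L[:,0]<.06))
rng('lips',(L[:,2]>.1135)&(L[:,2]<.122)&(abs(L[:,1])<.024)&(L[:,0]<.06)&(L[:,0]>-.1))
rng('pointer',(L[:,1]>.063)&(L[:,1]<.079)&(L[:,2]>.069)&(abs(L[:,0])<.06))
rng('rider',(L[:,1]>.08)&(L[:,2]>.07)&(L[:,2]<.11))
# box
m=(P[:,2]>.02)&(P[:,2]<.2)&(P[:,1]<-.03)&(P[:,1]>-.4)&(P[:,0]>.4)&(P[:,0]<.82)
Q=P[m]
w=(Q[:,2]>.13)
r=cv2.minAreaRect((Q[w,:2]*1000).astype(np.float32)); print('box',r)
b=cv2.boxPoints(r); 
yaw0=-0.115
# fit cover cylinder: points on smooth interior
def res(p):
    L=frame(p[:2],p[2],Q); rr=np.hypot(L[:,0],L[:,2]-.035)
    back=(L[:,0]>.02)&(abs(L[:,1])<.11)&(rr>.12)
    fr=(L[:,0]<-.02)&(abs(L[:,1])<.11)&(rr>.135)
    return L,rr,back,fr
o=np.array([.635,-.205])
from scipy.optimize import minimize
def cost(p):
    L=frame(p[:2],p[2],Q); a=abs(L[:,1]-0); rr=np.hypot(L[:,0],L[:,2]-.035)
    d=np.minimum.reduce([abs(rr-.155)+10*(a<.119),abs(a-.131),abs(rr-.147)+10*((a>.119)|(L[:,0]>0)),np.full(len(L),.006)])
    return d.mean()
best=min((minimize(cost,[x,y,t],method='Nelder-Mead',options=dict(initial_simplex=[[x,y,t],[x+.01,y,t],[x,y+.01,t],[x,y,t+.04]])) for x in(.62,.635,.65) for y in(-.22,-.205,-.19) for t in(-.15,-.1)),key=lambda r:r.fun)
print(best.x,best.fun); p=best.x
L=frame(p[:2],p[2],Q); rr=np.hypot(L[:,0],L[:,2]-.035)
print('y',np.percentile(L[:,1],[.5,99.5]))
for s in(1,-1):
    k=(abs(L[:,1])<.1)&(s*L[:,0]>.03)&(rr<.16); print(s,np.percentile(rr[k],[10,50,90]))
k=(rr>.165)&(abs(L[:,1])<.06)&(L[:,0]<0); print('handle',np.median(L[k],0),np.percentile(L[k],[1,99],axis=0))
hh=k&(rr>.176); 
def hr(a): 
    c=np.array([-.188*np.cos(a[0]),.035+.188*np.sin(a[0])]); return np.hypot(L[hh,0]-c[0],L[hh,2]-c[1])-.014
f=least_squares(hr,[.35],loss='soft_l1',f_scale=.002); print('q',f.x-.244,np.median(abs(f.fun)))
E
```

```text
beam ((685.6680297851562, 218.83441162109375), (29.910598754882812, 117.44412994384766), 8.12740421295166)
slide [0.60845145 0.20780718] 0.14185
base 3464 [[-0.1408, 0.043, 0.1474], [-0.0649, -0.0385, 0.0672], [0.0022, 0.0198, 0.03]]
bridge 2334 [[0.0632, 0.0792, 0.0924], [-0.0573, -0.0006, 0.0578], [0.1595, 0.1802, 0.1895]]
wheel 1407 [[-0.1187, -0.1064, -0.1], [-0.0533, -0.003, 0.053], [0.042, 0.1034, 0.1418]]
handle 500 [[-0.2039, -0.1572, -0.1306], [-0.0515, -0.0397, -0.0306], [0.0736, 0.0844, 0.0885]]
top108 2149 [[-0.076, -0.0192, 0.0362], [-0.0196, 0.0002, 0.0195], [0.1055, 0.1083, 0.1108]]
lips 265 [[-0.0823, -0.0763, 0.0447], [-0.0229, 0.0004, 0.0223], [0.1142, 0.1179, 0.1208]]
pointer 46 [[-0.0307, -0.0184, 0.0475], [0.0632, 0.0702, 0.0781], [0.0691, 0.0727, 0.0754]]
rider 147 [[-0.0291, 0.0223, 0.0322], [0.0819, 0.0951, 0.1035], [0.0701, 0.0823, 0.0867]]
box ((626.99462890625, -203.79415893554688), (266.1763000488281, 246.13865661621094), 83.15596008300781)
[ 0.62702437 -0.2048482  -0.12036845] 0.003842159677426195
y [-0.1282715   0.13231713]
1 [0.13212586 0.13369952 0.1357172 ]
-1 [0.1453488  0.14684376 0.14835302]
handle [-0.16883536  0.00374875  0.11339248] [[-0.18683616 -0.0203306   0.09471829]
 [-0.15236746  0.02421418  0.12037676]]
q [0.12845834] 0.0011729317038894965
```

```bash
cat > to.py <<'E'
# usage: to.py x y z thetadeg : remaining shift (tool axes) and turn as fractions
import sys; from h import *
s=get_state(); R=Ro.from_quat(s['tool_rot']).as_matrix(); p=s['eef_pos']
x,y,z,th=map(float,sys.argv[1:5]); t=np.radians(th); c,sn=np.cos(t),np.sin(t)
T=np.array([[-sn,c,0],[c,sn,0],[0,0,-1.]])
d=np.array([x,y,z])-p
print('t',round(s['time'],2),'pos',p.round(4),'F',s['contact_force'].round(1),'open',round(s['opening'],4),'j',s['joint_positions'].round(2))
print('turn',(Ro.from_matrix(R.T@T).as_rotvec()/np.pi).round(4),'shift now-frame',(R.T@d/.3).round(4),'shift target-frame',(T.T@d/.3).round(4))
E
python3 -m inch '[{"hand":1,"translation":[-0.087,-0.082,0],"turn":[0,0,0]},{"hand":1,"translation":[-0.087,-0.082,0],"turn":[0,0,0]},{"hand":1,"translation":[-0.087,-0.082,0],"turn":[0,0,0]},{"hand":1,"translation":[-0.087,-0.082,0],"turn":[0,0,0]},{"hand":1,"translation":[-0.087,-0.082,0],"turn":[0,0,0]},{"hand":1,"translation":[-0.087,-0.082,0],"turn":[0,0,0]},{"hand":1,"translation":[-0.087,-0.082,0],"turn":[0,0,0]}]' 40
python3 -m inch '[{"hand":1,"translation":[0,0,0],"turn":[0,0,-0.0385]},{"hand":1,"translation":[0,0,0],"turn":[0,0,-0.0385]},{"hand":1,"translation":[0,0,0],"turn":[0,0,-0.0385]},{"hand":1,"translation":[0,0,0],"turn":[0,0,-0.0385]},{"hand":1,"translation":[0,0,0],"turn":[0,0,-0.0385]},{"hand":1,"translation":[0,0,0],"turn":[0,0,-0.0385]},{"hand":1,"translation":[0,0,0],"turn":[0,0,-0.0385]},{"hand":1,"translation":[0,0,0],"turn":[0,0,-0.0385]},{"hand":1,"translation":[0,0,0],"turn":[0,0,-0.0385]}]'
python3 to.py .4535 -.182 .086 83.1
```

```text
time: 2.78
eef_pos: [0.4515, -0.1837, 0.2315]
tool_rot: [0.707, 0.707, 0.0, 0.0]
contact_force: [0.1, -0.7, 0.9]
opening: 0.0852
gripper_force: 0.0
time: 3.53
eef_pos: [0.4528, -0.1828, 0.2314]
tool_rot: [0.236, 0.972, -0.0, 0.0]
contact_force: [0.2, -0.3, -0.2]
opening: 0.085
gripper_force: 0.0
t 3.53 pos [ 0.4528 -0.1828  0.2314] F [ 0.2 -0.3 -0.2] open 0.085 j [ 0.43  0.31 -0.21  1.94  0.08  0.9   1.27]
turn [-0.000e+00  1.000e-04 -1.133e-01] shift now-frame [-0.0007  0.0034  0.4846] shift target-frame [-0.0019  0.0029  0.4846]
```

```bash

python3 -m inch '[{"hand":1,"translation":[0,0,0.1],"turn":[0,0,-0.038]},{"hand":1,"translation":[0,0,0.1],"turn":[0,0,-0.038]},{"hand":1,"translation":[0,0,0.1],"turn":[0,0,-0.037]},{"hand":1,"translation":[0,0,0.1],"turn":[0,0,0]},{"hand":1,"translation":[0,0,0.07],"turn":[0,0,0]},{"hand":1,"translation":[0,0,0],"turn":[0,0,0]}]' 40
python3 to.py .4535 -.182 .086 83.1
python3 -c "
from h import *
p,d=vision.grab_frame('wrist'); cv2.imwrite('pics/w1.png',p)"
```

```text
time: 4.03
eef_pos: [0.4509, -0.1821, 0.087]
tool_rot: [0.063, 0.998, 0.001, -0.003]
contact_force: [-0.3, 0.2, -1.6]
opening: 0.0853
gripper_force: 0.0
t 4.03 pos [ 0.4509 -0.1821  0.087 ] F [-0.3  0.2 -1.6] open 0.0853 j [ 0.44  0.54 -0.24  2.06  0.23  0.57  1.49]
turn [ 0.0004 -0.0016 -0.0021] shift now-frame [-0.0084  0.0014  0.0035] shift target-frame [-0.0084  0.0013  0.0035]
```

View pics/w1.png

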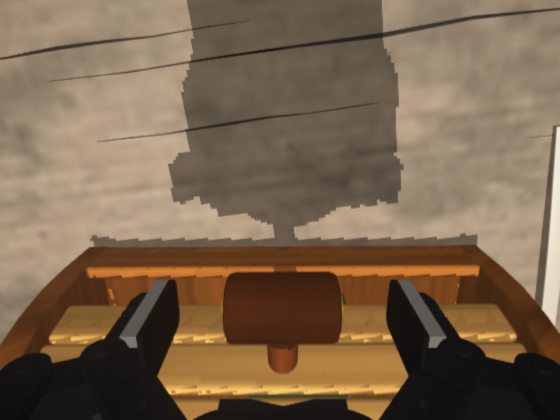

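The bar at (282,307) sits between the pads, centred. Grip and compute the arc.

```bash

python3 -m inch '[{"hand":0,"translation":[0,0,0],"turn":[0,0,0]},{"hand":0,"translation":[0,0,0],"turn":[0,0,0]},{"hand":0,"translation":[0,0,0],"turn":[0,0,0]},{"hand":0,"translation":[0,0,0],"turn":[0,0,0]},{"hand":0,"translation":[0,0,0],"turn":[0,0,0]},{"hand":0,"translation":[0,0,0],"turn":[0,0,0]}]' 40
python3 to.py .4535 -.182 .086 83.1
python3 -c "
import numpy as np
a=np.linspace(.372,1.90,17);print(np.c_[np.diff(.188*np.cos(a)),-np.diff(.188*np.sin(a))].round(5)/.3)"
```

```text
time: 4.58
eef_pos: [0.4531, -0.1827, 0.0908]
tool_rot: [0.064, 0.998, -0.0, 0.0]
contact_force: [0.4, 2.3, -0.0]
opening: 0.0434
gripper_force: 46.9
t 4.58 pos [ 0.4531 -0.1827  0.0908] F [ 0.4  2.3 -0. ] open 0.0434 j [ 0.44  0.53 -0.24  2.06  0.22  0.57  1.49]
turn [-0.      0.0003 -0.0021] shift now-frame [-0.0011  0.0024  0.016 ] shift target-frame [-0.0011  0.0024  0.016 ]
[[-0.02436667 -0.05463333]
 [-0.02946667 -0.05206667]
 [-0.0343     -0.049     ]
 [-0.03883333 -0.0455    ]
 [-0.043      -0.0416    ]
 [-0.04676667 -0.0373    ]
 [-0.0501     -0.0327    ]
 [-0.053      -0.02776667]
 [-0.0554     -0.02256667]
 [-0.0573     -0.0172    ]
 [-0.05866667 -0.01166667]
 [-0.05953333 -0.006     ]
 [-0.05983333 -0.0003    ]
 [-0.05956667  0.0054    ]
 [-0.0588      0.01106667]
 [-0.05746667  0.0166    ]]
```

```bash

python3 -m inch '[{"hand":0,"translation":[-0.0244,0,-0.0546],"turn":[0,0,0]},{"hand":0,"translation":[-0.0295,0,-0.052],"turn":[0,0,0]},{"hand":0,"translation":[-0.0343,0,-0.049],"turn":[0,0,0]},{"hand":0,"translation":[-0.0388,0,-0.0455],"turn":[0,0,0]},{"hand":0,"translation":[-0.043,0,-0.0416],"turn":[0,0,0]},{"hand":0,"translation":[-0.0468,0,-0.0373],"turn":[0,0,0]},{"hand":0,"translation":[-0.05,0,-0.0327],"turn":[0,0,0]},{"hand":0,"translation":[-0.053,0,-0.0278],"turn":[0,0,0]}]'
python3 -m inch '[{"hand":0,"translation":[-0.0554,0,-0.0226],"turn":[0,0,0]},{"hand":0,"translation":[-0.0573,0,-0.0172],"turn":[0,0,0]},{"hand":0,"translation":[-0.0587,0,-0.0117],"turn":[0,0,0]},{"hand":0,"translation":[-0.0595,0,-0.006],"turn":[0,0,0]},{"hand":0,"translation":[-0.0598,0,0],"turn":[0,0,0]},{"hand":0,"translation":[-0.0596,0,0.0054],"turn":[0,0,0]},{"hand":0,"translation":[-0.0588,0,0.011],"turn":[0,0,0]},{"hand":0,"translation":[-0.0575,0,0.0166],"turn":[0,0,0]},{"hand":0,"translation":[0,0,0],"turn":[0,0,0]}]'
python3 to.py .6865 -.212 .197 83.1
```

```text
time: 5.25
eef_pos: [0.5481, -0.1944, 0.1934]
tool_rot: [0.063, 0.998, 0.0, -0.0]
contact_force: [-1.9, 4.0, -0.6]
opening: 0.043
gripper_force: 46.9
time: 6.0
eef_pos: [0.6888, -0.2116, 0.2002]
tool_rot: [0.063, 0.998, 0.001, 0.0]
contact_force: [2.6, 4.2, 1.6]
opening: 0.0431
gripper_force: 47.9
t 6.0 pos [ 0.6888 -0.2116  0.2002] F [2.6 4.2 1.6] open 0.0431 j [ 0.36  0.72 -0.25  1.33  0.18  1.11  1.53]
turn [ 0.0004  0.0001 -0.0018] shift now-frame [ 0.0073 -0.0024  0.0107] shift target-frame [ 0.0073 -0.0023  0.0107]
```

```bash

python3 -m inch '[{"hand":1,"translation":[0,0,0],"turn":[0,0,0]},{"hand":1,"translation":[0,0,0],"turn":[0,0,0]},{"hand":1,"translation":[0,0,0],"turn":[0,0,0]},{"hand":1,"translation":[0,0,0],"turn":[0,0,0]},{"hand":1,"translation":[0,0,-0.12],"turn":[0,0,0]},{"hand":1,"translation":[0,0,-0.12],"turn":[0,0,0]},{"hand":1,"translation":[0.1,0,-0.08],"turn":[0,0,0]},{"hand":1,"translation":[0.13,0,0],"turn":[0,0,0]},{"hand":1,"translation":[0.13,0,0],"turn":[0,0,0]},{"hand":1,"translation":[0.13,0,0],"turn":[0,0,0]}]'
python3 -m inch '[{"hand":1,"translation":[0.1,0,0],"turn":[0,0,0]},{"hand":1,"translation":[0,0,0],"turn":[0,0,0]}]'
python3 - <<'E'
from fit import *
for c in("wrist","scene","side"):
    k=vision.calibration(c); p,d=vision.grab_frame(c); cv2.imwrite(f'pics/{c}2.png',p)
    r=outline_of('tin',c); print(c,[(x['conf'],x['region'].sum()) for x in r])
    P,u,v=cloud(k,d); L=frame(np.array([.627,-.2028]),-.1204,P)
    if r:
        Q,_,_=cloud(k,d,r[0]['region']); np.save('/tmp/tin_%s.npy'%c,Q)
        print(np.median(Q,0)); 
        t=Q[abs(Q[:,2]-.045)<.006]; print(len(t),cv2.minAreaRect((t[:,:2]*1000).astype(np.float32)) if len(t)>5 else '')
    if c!='wrist':
        rr=np.hypot(L[:,0],L[:,2]-.035); m=(rr>.176)&(rr<.21)&(abs(L[:,1])<.025)&(L[:,2]>.1)&(L[:,2]<.25); print('handle',m.sum(),np.median(L[m],0) if m.any() else '')
E
```

```text
time: 6.83
eef_pos: [0.5389, -0.1938, 0.2959]
tool_rot: [0.064, 0.998, -0.0, 0.0]
contact_force: [1.2, -1.3, 0.4]
opening: 0.0852
gripper_force: 0.0
time: 7.0
eef_pos: [0.5064, -0.1905, 0.2967]
tool_rot: [0.065, 0.998, -0.001, -0.001]
contact_force: [1.0, -0.6, 0.1]
opening: 0.0853
gripper_force: 0.0
wrist [(0.73, np.int64(4995)), (0.61, np.int64(1624))]
[ 0.54478043 -0.1840878   0.04411132]
4753 ((550.2291870117188, -183.88665771484375), (66.37794494628906, 98.84110260009766), 84.0203857421875)
scene [(0.63, np.int64(670))]
[ 0.52637857 -0.18152838  0.04365956]
668 ((526.294189453125, -180.68572998046875), (65.20254516601562, 45.46732711791992), 84.92622375488281)
handle 625 [ 0.06486635 -0.00064853  0.22392456]
side [(0.58, np.int64(669)), (0.31, np.int64(2840))]
[ 0.540852   -0.19068276  0.04509024]
644 ((551.448486328125, -186.23052978515625), (66.52474975585938, 96.2426528930664), 83.68592834472656)
handle 284 [0.05720291 0.00826692 0.22396056]
```

View pics/wrist2.png

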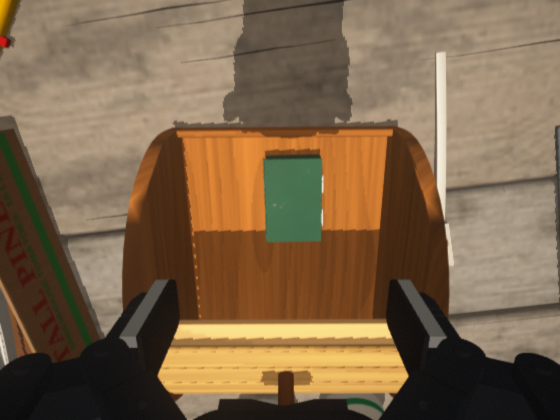

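Tin seen at (293,198) in the wrist picture, box well open; its centre is (0.550,-0.184), short side at 84°.

```bash
python3 to.py .550 -.1845 .018 84
```

```text
t 7.3 pos [ 0.512  -0.1901  0.2955] F [-0.6  0.1  0.1] open 0.0854 j [ 0.47  0.34 -0.29  1.72  0.11  1.1   1.59]
turn [ 0.0001 -0.     -0.0071] shift now-frame [-0.1233  0.0343  0.925 ] shift target-frame [-0.124   0.0319  0.925 ]
```

```bash
python3 -m inch '[{"hand":1,"translation":[-0.062,0.016,0],"turn":[0,0,-0.007]},{"hand":1,"translation":[-0.062,0.016,0.1],"turn":[0,0,0]},{"hand":1,"translation":[0,0,0.12],"turn":[0,0,0]},{"hand":1,"translation":[0,0,0.12],"turn":[0,0,0]},{"hand":1,"translation":[0,0,0.12],"turn":[0,0,0]},{"hand":1,"translation":[0,0,0.12],"turn":[0,0,0]},{"hand":1,"translation":[0,0,0.12],"turn":[0,0,0]},{"hand":1,"translation":[0,0,0.08],"turn":[0,0,0]},{"hand":1,"translation":[0,0,0],"turn":[0,0,0]},{"hand":1,"translation":[0,0,0],"turn":[0,0,0]}]'
python3 to.py .550 -.1845 .018 84
```

```text
time: 8.13
eef_pos: [0.5492, -0.1845, 0.061]
tool_rot: [0.052, 0.999, 0.0, -0.001]
contact_force: [0.6, -1.0, -0.0]
opening: 0.0857
gripper_force: 0.0
t 8.13 pos [ 0.5492 -0.1845  0.061 ] F [ 0.6 -1.  -0. ] open 0.0857 j [ 0.38  0.69 -0.23  1.83  0.24  0.65  1.48]
turn [ 0.0002 -0.0007 -0.    ] shift now-frame [-0.0028  0.0003  0.1433] shift target-frame [-0.0025  0.0004  0.1433]
```

```bash
python3 -m inch '[{"hand":1,"translation":[-0.002,0,0.07],"turn":[0,0,0]},{"hand":1,"translation":[0,0,0.045],"turn":[0,0,0]},{"hand":1,"translation":[0,0,0.025],"turn":[0,0,0]},{"hand":1,"translation":[0,0,0],"turn":[0,0,0]},{"hand":0,"translation":[0,0,0],"turn":[0,0,0]},{"hand":0,"translation":[0,0,0],"turn":[0,0,0]},{"hand":0,"translation":[0,0,0],"turn":[0,0,0]},{"hand":0,"translation":[0,0,0],"turn":[0,0,0]}]' 35
python3 to.py .550 -.1845 .018 84
```

```text
time: 8.8
eef_pos: [0.5505, -0.1851, 0.021]
tool_rot: [0.053, 0.999, -0.0, 0.001]
contact_force: [-1.5, 1.2, 5.7]
opening: 0.0626
gripper_force: 37.1
t 8.8 pos [ 0.5505 -0.1851  0.021 ] F [-1.5  1.2  5.7] open 0.0626 j [ 0.37  0.75 -0.21  1.84  0.26  0.57  1.46]
turn [-0.      0.0004 -0.0002] shift now-frame [0.0017 0.0017 0.0101] shift target-frame [0.0017 0.0017 0.0101]
```

```bash
python3 -m inch '[{"hand":0,"translation":[0,0,-0.05],"turn":[0,0,0]},{"hand":0,"translation":[0,0,-0.1],"turn":[0,0,0]},{"hand":0,"translation":[0,0,-0.12],"turn":[0,0,0]},{"hand":0,"translation":[0,0,-0.12],"turn":[0,0,0]},{"hand":0,"translation":[0,0,-0.12],"turn":[0,0,0]},{"hand":0,"translation":[0,0,-0.12],"turn":[0,0,0]},{"hand":0,"translation":[0,0,-0.12],"turn":[0,0,0]},{"hand":0,"translation":[0,0,-0.1],"turn":[0,0,-0.026]},{"hand":0,"translation":[0,0,0],"turn":[0,0,-0.026]},{"hand":0,"translation":[0,0,0],"turn":[0,0,-0.0263]}]'
python3 to.py .5894 .2051 .16 98.13
```

```text
time: 9.63
eef_pos: [0.5505, -0.1852, 0.2778]
tool_rot: [-0.072, 0.997, -0.001, 0.002]
contact_force: [-0.0, -0.8, -2.0]
opening: 0.0628
gripper_force: 39.1
t 9.63 pos [ 0.5505 -0.1852  0.2778] F [-0.  -0.8 -2. ] open 0.0628 j [ 0.47  0.42 -0.35  1.66  0.16  1.09  1.8 ]
turn [-0.0007  0.0012  0.0009] shift now-frame [-0.3142  1.2696  0.3911] shift target-frame [-0.3123  1.2696  0.3927]
```

```bash
python3 -m inch '[{"hand":0,"translation":[-0.015,0.06,0],"turn":[0,0,0]},{"hand":0,"translation":[-0.03,0.12,0],"turn":[0,0,0]},{"hand":0,"translation":[-0.03,0.12,0],"turn":[0,0,0]},{"hand":0,"translation":[-0.03,0.12,0],"turn":[0,0,0]},{"hand":0,"translation":[-0.03,0.12,0],"turn":[0,0,0]},{"hand":0,"translation":[-0.03,0.12,0],"turn":[0,0,0]},{"hand":0,"translation":[-0.03,0.12,0],"turn":[0,0,0]},{"hand":0,"translation":[-0.03,0.12,0],"turn":[0,0,0]},{"hand":0,"translation":[-0.03,0.12,0],"turn":[0,0,0]},{"hand":0,"translation":[-0.03,0.12,0],"turn":[0,0,0]}]'
python3 -m inch '[{"hand":0,"translation":[-0.028,0.1,0],"turn":[0,0,0]},{"hand":0,"translation":[0,0.03,0.1],"turn":[0,0,0]},{"hand":0,"translation":[0,0,0.1],"turn":[0,0,0]},{"hand":0,"translation":[0,0,0],"turn":[0,0,0]},{"hand":0,"translation":[0,0,0],"turn":[0,0,0]}]'
python3 to.py .5894 .2051 .16 98.13
cat > slide.py <<'E'
from fit import *
o=np.array([.60845,.2078]); yaw=.14185
def loc(): 
    L=frame(o,yaw,allpts()); return L[(abs(L[:,0])<.26)&(abs(L[:,1])<.13)&(L[:,2]>.002)]
def rng(L,n,m): print(n,m.sum(),[np.percentile(L[m,i],[1,50,99]).round(4).tolist() for i in range(3)] if m.sum() else '')
E
python3 - <<'E'
from slide import *
for i in range(2):
    L=loc()
    rng(L,'tin',(L[:,2]>.155)&(L[:,2]<.19)&(L[:,0]<.06)&(abs(L[:,1])<.037))
    rng(L,'lipF',(L[:,2]>.1125)&(L[:,2]<.122)&(abs(L[:,1])<.024)&(L[:,0]>.0)&(L[:,0]<.06))
    rng(L,'lipR',(L[:,2]>.1125)&(L[:,2]<.122)&(abs(L[:,1])<.024)&(L[:,0]<-.05)&(L[:,0]>-.1))
    rng(L,'ptr',(L[:,1]>.068)&(L[:,1]<.079)&(L[:,2]>.0695)&(abs(L[:,0])<.06))
    rng(L,'rider',(L[:,1]>.084)&(L[:,2]>.07)&(L[:,2]<.11)&(L[:,0]>0))
E
```

```text
time: 10.47
eef_pos: [0.5864, 0.1673, 0.2758]
tool_rot: [-0.07, 0.998, -0.0, 0.0]
contact_force: [0.6, -1.3, -1.8]
opening: 0.0628
gripper_force: 39.1
time: 10.88
eef_pos: [0.589, 0.2049, 0.215]
tool_rot: [-0.07, 0.998, -0.0, -0.001]
contact_force: [-1.2, -0.1, -0.6]
opening: 0.0622
gripper_force: 39.5
t 10.88 pos [0.589  0.2049 0.215 ] F [-1.2 -0.1 -0.6] open 0.0622 j [-0.15  0.56 -0.42  1.6   0.26  1.03  1.07]
turn [-0.0002 -0.0006 -0.0004] shift now-frame [-0.0018  0.0007  0.1832] shift target-frame [-0.0015  0.0006  0.1832]
tin 0 
lipF 98 [[0.0382, 0.0414, 0.0447], [-0.0227, 0.0009, 0.0225], [0.1135, 0.118, 0.1213]]
lipR 130 [[-0.0826, -0.0779, -0.0733], [-0.0222, 0.0059, 0.0225], [0.1129, 0.1175, 0.1203]]
ptr 410 [[-0.0212, -0.0013, 0.0064], [0.068, 0.0693, 0.076], [0.0702, 0.5478, 0.5719]]
rider 136 [[0.0148, 0.0227, 0.0323], [0.0844, 0.0954, 0.1036], [0.0706, 0.0834, 0.0869]]
tin 0 
lipF 99 [[0.0381, 0.0412, 0.0448], [-0.0228, 0.0009, 0.0228], [0.1142, 0.118, 0.1209]]
lipR 132 [[-0.0827, -0.0781, -0.0738], [-0.0217, 0.0059, 0.0224], [0.1132, 0.1175, 0.1207]]
ptr 383 [[-0.0199, -0.0012, 0.0063], [0.068, 0.0692, 0.0754], [0.0707, 0.5489, 0.5732]]
rider 134 [[0.015, 0.0224, 0.0323], [0.0848, 0.0958, 0.1036], [0.0717, 0.0832, 0.0879]]
```

```bash
python3 -m inch '[{"hand":0,"translation":[0,0,0.12],"turn":[0,0,0]},{"hand":0,"translation":[0,0,0.065],"turn":[0,0,0]},{"hand":0,"translation":[0,0,0],"turn":[0,0,0]},{"hand":0,"translation":[0,0,0],"turn":[0,0,0]}]'
python3 to.py .5894 .2051 .119 98.13
python3 - <<'E'
from slide import *
k=K['scene']; L=loc()
rng(L,'all',(L[:,2]>.13)&(L[:,2]<.188)&(L[:,0]<.06)&(abs(L[:,1])<.031)&(L[:,0]>-.1))
for c in("scene","side","wrist"):
    k=vision.calibration(c); p,d=vision.grab_frame(c); r=outline_of('tin',c)
    if r:
        m=cv2.erode(r[0]['region'].astype(np.uint8),np.ones((3,3)))>0
        Q=frame(o,yaw,cloud(k,d,m)[0]); print(c,r[0]['conf'],len(Q),np.percentile(Q,[1,50,99],axis=0).round(4).tolist())
    cv2.imwrite(f'pics/{c}3.png',p)
E
```

```text
time: 11.42
eef_pos: [0.5897, 0.2052, 0.1601]
tool_rot: [-0.07, 0.998, 0.0, -0.0]
contact_force: [-0.2, -0.3, -1.4]
opening: 0.0626
gripper_force: 39.5
t 11.42 pos [0.5897 0.2052 0.1601] F [-0.2 -0.3 -1.4] open 0.0626 j [-0.16  0.62 -0.4   1.65  0.29  0.92  1.04]
turn [ 0.     -0.     -0.0005] shift now-frame [ 0.0009 -0.0002  0.1371] shift target-frame [ 0.0009 -0.0002  0.1371]
all 2330 [[-0.0646, 0.0073, 0.0319], [-0.0308, 0.0059, 0.0307], [0.1531, 0.1835, 0.1869]]
scene 0.75 1035 [[-0.0239, -0.0328, 0.1597], [0.0129, -0.0044, 0.1839], [0.0329, 0.0291, 0.1871]]
side 0.63 914 [[-0.0627, -0.0285, 0.1658], [0.0087, 0.0128, 0.1845], [0.0299, 0.032, 0.1873]]
wrist 0.88 37834 [[-0.0676, -0.0308, 0.159], [-0.0337, 0.0007, 0.1834], [0.0221, 0.0318, 0.1847]]
```

View pics/wrist3.png

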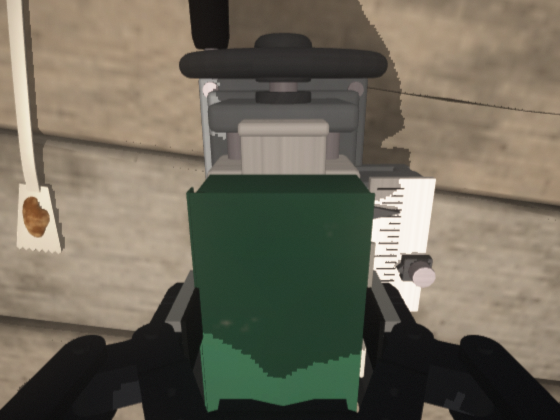

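Tin gripped squarely, centred over the carriage; the lips at top-of-tin edge (283,128) look aligned, rider at (413,268). Lower.

```bash
python3 -m inch '[{"hand":0,"translation":[0.004,0,0.08],"turn":[0,0,0]},{"hand":0,"translation":[0,0,0.04],"turn":[0,0,0]},{"hand":0,"translation":[0,0,0.015],"turn":[0,0,0]},{"hand":0,"translation":[0,0,0.006],"turn":[0,0,0]},{"hand":0,"translation":[0,0,0],"turn":[0,0,0]}]'
python3 -m inch '[{"hand":0,"translation":[0,0,0.004],"turn":[0,0,0]},{"hand":0,"translation":[0,0,0],"turn":[0,0,0]}]'
python3 to.py .5894 .2051 .116 98.13
```

```text
time: 12.23
eef_pos: [0.588, 0.2051, 0.1173]
tool_rot: [-0.07, 0.998, -0.0, -0.0]
contact_force: [0.5, 0.8, -1.3]
opening: 0.0626
gripper_force: 39.5
time: 12.4
eef_pos: [0.5883, 0.2053, 0.117]
tool_rot: [-0.07, 0.998, -0.0, 0.0]
contact_force: [-7.7, -3.9, 16.9]
opening: 0.0623
gripper_force: 40.6
t 12.4 pos [0.5883 0.2053 0.117 ] F [-7.7 -3.9 16.9] open 0.0623 j [-0.17  0.68 -0.39  1.68  0.32  0.84  1.01]
turn [-0.0001  0.     -0.0003] shift now-frame [-0.0037 -0.0012  0.0033] shift target-frame [-0.0037 -0.0012  0.0033]
```

```bash
python3 -m inch '[{"hand":0,"translation":[0,0,-0.003],"turn":[0,0,0]},{"hand":1,"translation":[0,0,0],"turn":[0,0,0]},{"hand":1,"translation":[0,0,0],"turn":[0,0,0]},{"hand":1,"translation":[0,0,0],"turn":[0,0,0]},{"hand":1,"translation":[0,0,0],"turn":[0,0,0]},{"hand":1,"translation":[0,0,-0.05],"turn":[0,0,0]},{"hand":1,"translation":[0,0,-0.1],"turn":[0,0,0]},{"hand":1,"translation":[0,0,-0.12],"turn":[0,0,0]},{"hand":1,"translation":[0,0,-0.12],"turn":[0,0,0]},{"hand":1,"translation":[0,0,-0.05],"turn":[0,0,0]}]'
python3 - <<'E'
from slide import *
k=vision.calibration('wrist');p,d=vision.grab_frame('wrist'); cv2.imwrite('pics/wrist4.png',p)
P=cloud(k,d)[0]; L=frame(o,yaw,P)
T=L[(L[:,2]>.132)&(L[:,2]<.15)&(L[:,0]<.06)&(L[:,0]>-.09)&(abs(L[:,1])<.05)]
print('tin wrist',len(T),np.percentile(T,[1,50,99],axis=0).round(4).tolist(),cv2.minAreaRect((T[:,:2]*1000).astype(np.float32)))
L=loc()
m=(L[:,0]<-.13)&(L[:,2]>.03)&(L[:,2]<.15)&(L[:,1]<.05); rng(L,'handle',m); H=L[m]
rng(L,'lips',(L[:,2]>.1125)&(L[:,2]<.122)&(abs(L[:,1])<.024)&(L[:,0]<.06)&(L[:,0]>-.1))
f=least_squares(lambda a:np.hypot(H[:,1]+.042*np.sin(a[0]),H[:,2]-.085-.042*np.cos(a[0]))-.011,[1.75],loss='soft_l1',f_scale=.002); print('angle',f.x,np.median(abs(f.fun)))
rng(L,'rider',(L[:,1]>.084)&(L[:,2]>.07)&(L[:,2]<.11)&(L[:,0]>0)&(L[:,0]<.06))
E
python3 to.py .4303 .1823 .2 98.13
```

```text
time: 13.23
eef_pos: [0.5893, 0.2059, 0.2534]
tool_rot: [-0.07, 0.998, 0.001, 0.002]
contact_force: [0.1, -0.1, 0.8]
opening: 0.0857
gripper_force: 0.0
tin wrist 11302 [[-0.0686, -0.0313, 0.1386], [-0.0251, 0.0004, 0.1401], [0.027, 0.0329, 0.1417]] ((-20.563499450683594, 1.2254104614257812), (98.4202880859375, 66.682861328125), 0.015302442014217377)
handle 671 [[-0.2038, -0.1657, -0.1311], [-0.0516, -0.041, -0.0308], [0.072, 0.0838, 0.0886]]
lips 251 [[-0.0824, 0.0299, 0.0447], [-0.0228, -0.0007, 0.0226], [0.113, 0.1182, 0.1214]]
angle [1.81325052] 0.0009815952039884147
rider 138 [[0.0149, 0.0223, 0.0323], [0.0847, 0.0956, 0.104], [0.0715, 0.0829, 0.0876]]
t 13.38 pos [0.5887 0.2053 0.2499] F [ 0.1 -0.4 -0.3] open 0.0855 j [-0.14  0.53 -0.43  1.57  0.24  1.09  1.08]
turn [ 0.0001  0.0007 -0.0004] shift now-frame [ 0.5339 -0.0021  0.1651] shift target-frame [ 0.5335 -0.0013  0.1663]
```

View pics/wrist4.png

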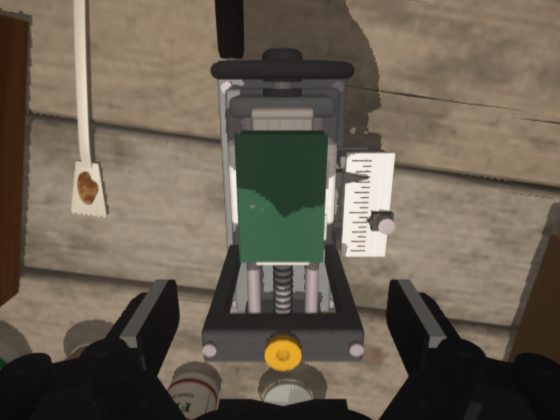

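Tin sits flat between the lips; pointer tip at (370,178), rider point at about (370,221). Now the precise pointer-to-rider gap and the approach to the crank handle.

```bash
python3 - <<'E'
from slide import *
p=cv2.imread('pics/wrist4.png'); k=vision.calibration('wrist')
for u,v in((370,178),(371,221)): print(frame(o,yaw,rayz(k,u,v,.072)[None]))
cv2.imwrite('pics/crop4.png',cv2.resize(p[135:270,320:420],None,fx=4.4,fy=4.4,interpolation=cv2.INTER_CUBIC))
E
python3 -m inch '[{"hand":1,"translation":[0.089,-0.023,0],"turn":[0,0,0]},{"hand":1,"translation":[0.089,-0.023,0],"turn":[0,0,0]},{"hand":1,"translation":[0.089,-0.023,0],"turn":[0,0,0]},{"hand":1,"translation":[0.089,-0.023,0],"turn":[0,0,0]},{"hand":1,"translation":[0.089,-0.023,0],"turn":[0,0,0]},{"hand":1,"translation":[0.089,-0.022,0.1],"turn":[0,0,0]},{"hand":1,"translation":[0,0,0.12],"turn":[0,0,0]},{"hand":1,"translation":[0,0,0.12],"turn":[0,0,0]},{"hand":1,"translation":[0,0,0],"turn":[0,0,0]},{"hand":1,"translation":[0,0,0],"turn":[0,0,0]}]'
python3 to.py .436 .142 .056 98.13
```

```text
[[-0.02285961  0.07954037  0.072     ]]
[[0.0185484  0.08370068 0.072     ]]
time: 14.22
eef_pos: [0.4343, 0.1419, 0.1458]
tool_rot: [-0.071, 0.998, -0.0, -0.002]
contact_force: [0.3, 0.7, 0.9]
opening: 0.0854
gripper_force: 0.0
t 14.22 pos [0.4343 0.1419 0.1458] F [0.3 0.7 0.9] open 0.0854 j [-0.1   0.42 -0.44  2.09  0.27  0.69  1.  ]
turn [-0.0001 -0.0013 -0.0002] shift now-frame [-0.007  -0.0003  0.2992] shift target-frame [-0.0057 -0.0004  0.2992]
```

View pics/crop4.png

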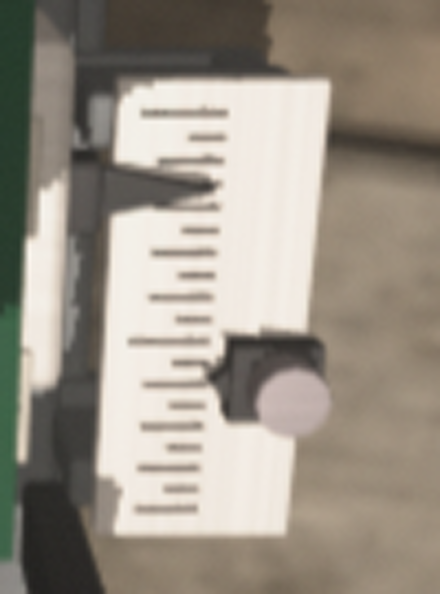

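Marks are 5 mm; pointer at mark index 3.0 (crop row 184), rider point at 11.65 (row 376): about 42.3 mm → 11.07 rad. Lower onto the handle and grip.

```bash
python3 -m inch '[{"hand":1,"translation":[-0.006,0,0.1],"turn":[0,0,0]},{"hand":1,"translation":[0,0,0.1],"turn":[0,0,0]},{"hand":1,"translation":[0,0,0.07],"turn":[0,0,0]},{"hand":1,"translation":[0,0,0.025],"turn":[0,0,0]},{"hand":0,"translation":[0,0,0],"turn":[0,0,0]},{"hand":0,"translation":[0,0,0],"turn":[0,0,0]},{"hand":0,"translation":[0,0,0],"turn":[0,0,0]},{"hand":0,"translation":[0,0,0],"turn":[0,0,0]},{"hand":0,"translation":[0,0,0],"turn":[0,0,0]},{"hand":0,"translation":[0,0,0],"turn":[0,0,0]}]' 40
python3 to.py .436 .142 .056 98.13
```

```text
time: 15.05
eef_pos: [0.4377, 0.1428, 0.059]
tool_rot: [-0.07, 0.998, 0.0, 0.001]
contact_force: [0.4, 1.1, 2.0]
opening: 0.0209
gripper_force: 39.0
t 15.05 pos [0.4377 0.1428 0.059 ] F [0.4 1.1 2. ] open 0.0209 j [-0.18  0.57 -0.34  2.14  0.4   0.49  0.89]
turn [ 0.0002  0.0005 -0.0004] shift now-frame [ 0.0059 -0.0018  0.0099] shift target-frame [ 0.0058 -0.0018  0.0099]
```

```bash
python3 -m inch '[{"hand":0,"translation":[0,0.0147,0.0364],"turn":[0,0,0]},{"hand":0,"translation":[0,0.0512,0.0512],"turn":[0,0,0]},{"hand":0,"translation":[0,0.07,0.0188],"turn":[0,0,0]},{"hand":0,"translation":[0,0.07,-0.0188],"turn":[0,0,0]},{"hand":0,"translation":[0,0.0512,-0.0512],"turn":[0,0,0]},{"hand":0,"translation":[0,0.0188,-0.07],"turn":[0,0,0]},{"hand":0,"translation":[0,0,0],"turn":[0,0,0]}]'
python3 to.py .436 .142 .056 98.13
```

```text
time: 15.63
eef_pos: [0.4259, 0.2246, 0.0707]
tool_rot: [-0.07, 0.998, -0.0, 0.001]
contact_force: [-3.3, 3.7, 2.2]
opening: 0.0207
gripper_force: 40.4
t 15.63 pos [0.4259 0.2246 0.0707] F [-3.3  3.7  2.2] open 0.0207 j [-0.35  0.57 -0.35  2.08  0.37  0.54  0.76]
turn [-0.0003  0.0004 -0.0003] shift now-frame [ 0.0054 -0.2774  0.0494] shift target-frame [ 0.0056 -0.2775  0.0492]
```

Low forces; carry on round to 720°.

```bash
python3 -m inch '[{"hand":0,"translation":[0,-0.0188,-0.07],"turn":[0,0,0]},{"hand":0,"translation":[0,-0.0512,-0.0512],"turn":[0,0,0]},{"hand":0,"translation":[0,-0.07,-0.0188],"turn":[0,0,0]},{"hand":0,"translation":[0,-0.07,0.0188],"turn":[0,0,0]},{"hand":0,"translation":[0,-0.0512,0.0512],"turn":[0,0,0]},{"hand":0,"translation":[0,-0.0188,0.07],"turn":[0,0,0]},{"hand":0,"translation":[0,0.0188,0.07],"turn":[0,0,0]},{"hand":0,"translation":[0,0.0512,0.0512],"turn":[0,0,0]}]'
python3 -m inch '[{"hand":0,"translation":[0,0.07,0.0188],"turn":[0,0,0]},{"hand":0,"translation":[0,0.07,-0.0188],"turn":[0,0,0]},{"hand":0,"translation":[0,0.0512,-0.0512],"turn":[0,0,0]},{"hand":0,"translation":[0,0.0188,-0.07],"turn":[0,0,0]},{"hand":0,"translation":[0,-0.0188,-0.07],"turn":[0,0,0]},{"hand":0,"translation":[0,-0.0512,-0.0512],"turn":[0,0,0]},{"hand":0,"translation":[0,-0.07,-0.0188],"turn":[0,0,0]},{"hand":0,"translation":[0,0,0],"turn":[0,0,0]},{"hand":0,"translation":[0,0,0],"turn":[0,0,0]}]'
python3 to.py .430 .1824 .108 98.13
cat > meas.py <<'E'
from slide import *
L=loc()
ri=(L[:,1]>.088)&(L[:,2]>.07)&(L[:,2]<.11)&(L[:,0]>0)&(L[:,0]<.06); rng(L,'rider',ri)
rng(L,'lips',(L[:,2]>.1125)&(L[:,2]<.122)&(abs(L[:,1])<.024)&(L[:,0]<.1)&(L[:,0]>-.1))
rng(L,'lipR',(L[:,2]>.1125)&(L[:,2]<.122)&(abs(L[:,1])<.024)&(L[:,0]<.0)&(L[:,0]>-.1))
rng(L,'tin',(L[:,2]>.135)&(L[:,2]<.146)&(abs(L[:,1])<.04)&(L[:,0]<.1)&(L[:,0]>-.07))
p,d=vision.grab_frame('side'); h=proj(K['side'],toworld(o,yaw,[.02,.08,.072])); u,v=map(int,h); print(u,v)
cv2.imwrite('/tmp/side_m.png',p)
import sys
cv2.imwrite(sys.argv[1],cv2.resize(p[v-35:v+35,u-40:u+40],None,fx=8,fy=8,interpolation=cv2.INTER_CUBIC))
E
python3 meas.py pics/m1.png
```

```text
time: 16.3
eef_pos: [0.435, 0.1623, 0.0313]
tool_rot: [-0.07, 0.998, 0.001, 0.001]
contact_force: [-3.8, 13.7, 30.8]
opening: 0.0204
gripper_force: 47.0
time: 17.05
eef_pos: [0.432, 0.1814, 0.1107]
tool_rot: [-0.069, 0.998, -0.0, 0.0]
contact_force: [-0.3, -1.9, 9.8]
opening: 0.0206
gripper_force: 45.2
t 17.05 pos [0.432  0.1814 0.1107] F [-0.3 -1.9  9.8] open 0.0206 j [-0.23  0.49 -0.38  2.09  0.31  0.62  0.89]
turn [-0.0002  0.0003 -0.0011] shift now-frame [0.0063 0.0042 0.009 ] shift target-frame [0.0063 0.0042 0.009 ]
rider 121 [[0.0148, 0.0227, 0.0323], [0.0882, 0.0964, 0.1035], [0.0708, 0.0831, 0.0878]]
lips 215 [[-0.0414, -0.0352, 0.0878], [-0.0223, -0.0006, 0.023], [0.1129, 0.1176, 0.1205]]
lipR 119 [[-0.0415, -0.0381, -0.0346], [-0.0224, 0.0001, 0.0224], [0.1138, 0.118, 0.1205]]
tin 2957 [[-0.0254, 0.0164, 0.0629], [-0.0329, -0.0006, 0.0321], [0.1367, 0.1404, 0.1434]]
269 342
```

View pics/m1.png

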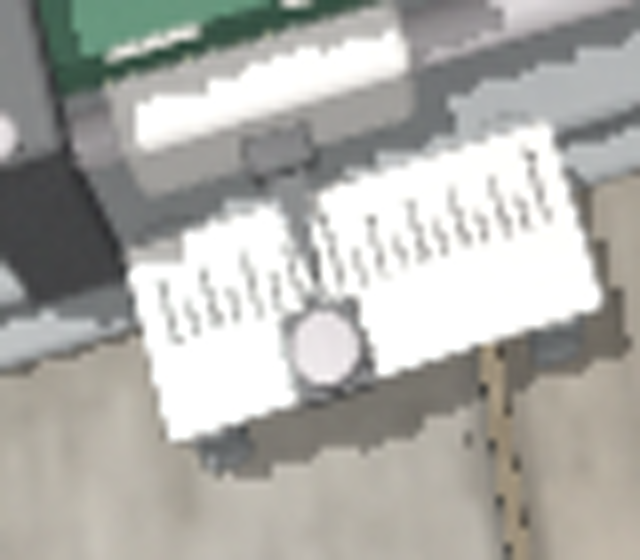

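Side crop: pointer (310,265) nearly in line with the rider's point (320,300), about 1.3 mm short. Turn on by ~0.31 rad, then release and look from above.

```bash
python3 -m inch '[{"hand":0,"translation":[0,-0.0214,0.0017],"turn":[0,0,0]},{"hand":0,"translation":[0,-0.0213,0.005],"turn":[0,0,0]},{"hand":0,"translation":[0,0,0],"turn":[0,0,0]},{"hand":0,"translation":[0,0,0],"turn":[0,0,0]},{"hand":0,"translation":[0,0,0],"turn":[0,0,0]}]'
python3 to.py .430 .1824 .108 98.13
python3 -m inch '[{"hand":1,"translation":[0,0,0],"turn":[0,0,0]},{"hand":1,"translation":[0,0,0],"turn":[0,0,0]},{"hand":1,"translation":[0,0,0],"turn":[0,0,0]},{"hand":1,"translation":[0,0,0],"turn":[0,0,0]},{"hand":1,"translation":[0,0,-0.1],"turn":[0,0,0]},{"hand":1,"translation":[0,0,-0.12],"turn":[0,0,0]},{"hand":1,"translation":[0,0,-0.12],"turn":[0,0,0]},{"hand":1,"translation":[-0.1,0.05,-0.05],"turn":[0,0,0]},{"hand":1,"translation":[-0.12,0.05,0],"turn":[0,0,0]},{"hand":1,"translation":[-0.12,0.05,0],"turn":[0,0,0]}]'
python3 -m inch '[{"hand":1,"translation":[-0.12,0.05,0],"turn":[0,0,0]},{"hand":1,"translation":[0,0,0],"turn":[0,0,0]},{"hand":1,"translation":[0,0,0],"turn":[0,0,0]},{"hand":1,"translation":[0,0,0],"turn":[0,0,0]}]'
cat > wm.py <<'E'
from slide import *
import sys
p,d=vision.grab_frame('wrist'); k=vision.calibration('wrist'); cv2.imwrite('/tmp/wm.png',p)
# rectify: image grid over slide-local plane z=.072 : cols = local y, rows = local x
xs=np.linspace(-.01,.06,600); ys=np.linspace(.055,.115,514)
X,Y=np.meshgrid(xs,ys,indexing='ij'); c,s=np.cos(yaw),np.sin(yaw)
W=np.stack([o[0]+c*X-s*Y,o[1]+s*X+c*Y,np.full_like(X,.072)],-1)
uv=proj(k,W).astype(np.float32); cv2.imwrite(sys.argv[1],cv2.remap(p,uv[...,0],uv[...,1],cv2.INTER_CUBIC)); print(uv[300,257])
L=frame(o,yaw,cloud(k,d)[0])
rng(L,'rider',(L[:,1]>.088)&(L[:,2]>.07)&(L[:,2]<.11)&(L[:,0]>0)&(L[:,0]<.06))
rng(L,'ptr',(L[:,1]>.066)&(L[:,1]<.079)&(L[:,2]>.0695)&(L[:,2]<.08)&(L[:,0]>0)&(L[:,0]<.06))
rng(L,'tin',(L[:,2]>.135)&(L[:,2]<.15)&(abs(L[:,1])<.05)&(L[:,0]<.1)&(L[:,0]>-.09))
E
python3 wm.py pics/wm1.png
```

```text
time: 17.62
eef_pos: [0.4337, 0.17, 0.1085]
tool_rot: [-0.07, 0.998, -0.0, 0.0]
contact_force: [1.7, -4.7, 10.1]
opening: 0.0204
gripper_force: 45.2
t 17.62 pos [0.4337 0.17   0.1085] F [ 1.7 -4.7 10.1] open 0.0204 j [-0.21  0.49 -0.38  2.1   0.31  0.61  0.91]
turn [-0.0002  0.0002 -0.0005] shift now-frame [0.0063 0.0428 0.0017] shift target-frame [0.0062 0.0428 0.0017]
time: 18.45
eef_pos: [0.5297, 0.2295, 0.2271]
tool_rot: [-0.07, 0.998, 0.0, 0.002]
contact_force: [-0.2, -0.6, 0.7]
opening: 0.0853
gripper_force: 0.0
time: 18.78
eef_pos: [0.5608, 0.2487, 0.2247]
tool_rot: [-0.07, 0.998, -0.0, -0.001]
contact_force: [-0.3, 0.1, 0.8]
opening: 0.0857
gripper_force: 0.0
[324.50027 260.8494 ]
rider 435 [[0.0122, 0.0177, 0.0291], [0.0883, 0.0955, 0.1044], [0.0703, 0.0834, 0.0858]]
ptr 76 [[0.0185, 0.0207, 0.024], [0.0665, 0.0709, 0.0782], [0.0698, 0.0732, 0.0753]]
tin 10728 [[-0.0267, 0.0162, 0.0697], [-0.031, 0.0016, 0.0333], [0.1369, 0.1405, 0.142]]
```

View pics/wm1.png

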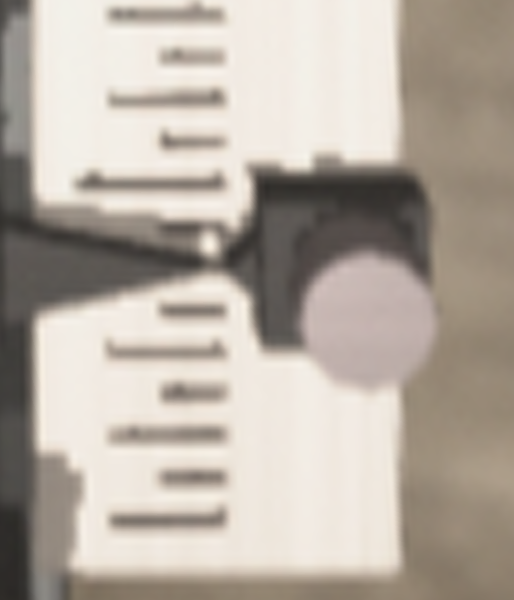

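Rectified view: pointer tip (205,262) and rider point (232,263) are in line within ~0.2 mm, tin flat. Now to the cover handle to shut the box.

```bash
python3 -m inch '[{"hand":1,"translation":[0,0,-0.13],"turn":[0,0,0]},{"hand":1,"translation":[0,0,-0.13],"turn":[0,0,0]},{"hand":1,"translation":[0,0,0],"turn":[0,0,0.028]},{"hand":1,"translation":[0,0,0],"turn":[0,0,0.028]},{"hand":1,"translation":[0,0,0],"turn":[0,0,0.0276]},{"hand":1,"translation":[0,0,0],"turn":[0,0,0]},{"hand":1,"translation":[0,0,0],"turn":[0,0,0]}]'
python3 to.py .6888 -.2116 .2 83.1
```

```text
time: 19.42
eef_pos: [0.5609, 0.2484, 0.3036]
tool_rot: [0.06, 0.998, -0.0, 0.0]
contact_force: [0.4, 0.1, 0.1]
opening: 0.0851
gripper_force: 0.0
t 19.42 pos [0.5609 0.2484 0.3036] F [0.4 0.1 0.1] open 0.0851 j [-0.26  0.46 -0.38  1.53  0.18  1.19  0.79]
turn [-0.0001  0.0001  0.0004] shift now-frame [-0.6053 -1.4718  0.346 ] shift target-frame [-0.6073 -1.4711  0.3454]
```

```bash
python3 -m inch '[{"hand":1,"translation":[-0.025,-0.06,0],"turn":[0,0,0]},{"hand":1,"translation":[-0.05,-0.12,0],"turn":[0,0,0]},{"hand":1,"translation":[-0.05,-0.12,0],"turn":[0,0,0]},{"hand":1,"translation":[-0.05,-0.12,0],"turn":[0,0,0]},{"hand":1,"translation":[-0.05,-0.12,0],"turn":[0,0,0]},{"hand":1,"translation":[-0.05,-0.12,0],"turn":[0,0,0]},{"hand":1,"translation":[-0.05,-0.12,0],"turn":[0,0,0]},{"hand":1,"translation":[-0.05,-0.12,0],"turn":[0,0,0]},{"hand":1,"translation":[-0.05,-0.12,0],"turn":[0,0,0]},{"hand":1,"translation":[-0.05,-0.12,0],"turn":[0,0,0]}]'
python3 -m inch '[{"hand":1,"translation":[-0.05,-0.12,0],"turn":[0,0,0]},{"hand":1,"translation":[-0.05,-0.12,0],"turn":[0,0,0]},{"hand":1,"translation":[-0.032,-0.091,0],"turn":[0,0,0]},{"hand":1,"translation":[0,0,0],"turn":[0,0,0]},{"hand":1,"translation":[0,0,0],"turn":[0,0,0]}]'
python3 to.py .6888 -.2116 .2 83.1
python3 - <<'E'
from fit import *
L=frame(np.array([.627,-.2028]),-.1204,allpts()); rr=np.hypot(L[:,0],L[:,2]-.035)
m=(rr>.178)&(rr<.21)&(abs(L[:,1])<.03)&(L[:,2]>.15)&(L[:,2]<.245)&(abs(L[:,0]-.06)<.03)
print(m.sum(),np.percentile(L[m],[2,50,98],axis=0))
E
```

```text
time: 20.25
eef_pos: [0.6611, -0.1101, 0.3034]
tool_rot: [0.059, 0.998, -0.0, -0.0]
contact_force: [0.9, 0.8, 0.3]
opening: 0.0855
gripper_force: 0.0
time: 20.67
eef_pos: [0.6879, -0.2135, 0.3025]
tool_rot: [0.061, 0.998, 0.0, -0.001]
contact_force: [-0.3, 1.3, -0.5]
opening: 0.0855
gripper_force: 0.0
t 20.67 pos [ 0.6879 -0.2135  0.3025] F [-0.3  1.3 -0.5] open 0.0855 j [ 0.36  0.64 -0.26  1.21  0.16  1.31  1.56]
turn [-0.     -0.0003 -0.0005] shift now-frame [-0.0024  0.0067  0.3416] shift target-frame [-0.0021  0.0067  0.3416]
905 [[ 0.0463726  -0.02150563  0.208556  ]
 [ 0.06262065  0.00160402  0.22407054]
 [ 0.07288901  0.02172144  0.22890421]]
```

```bash
python3 -m inch '[{"hand":1,"translation":[-0.002,0.006,0.12],"turn":[0,0,0]},{"hand":1,"translation":[0,0,0.12],"turn":[0,0,0]},{"hand":1,"translation":[0,0,0.07],"turn":[0,0,0]},{"hand":1,"translation":[0,0,0.028],"turn":[0,0,0]},{"hand":0,"translation":[0,0,0],"turn":[0,0,0]},{"hand":0,"translation":[0,0,0],"turn":[0,0,0]},{"hand":0,"translation":[0,0,0],"turn":[0,0,0]},{"hand":0,"translation":[0,0,0],"turn":[0,0,0]},{"hand":0,"translation":[0,0,0],"turn":[0,0,0]},{"hand":0,"translation":[0,0,0],"turn":[0,0,0]}]' 40
python3 to.py .6888 -.2116 .2 83.1
python3 -c "
import numpy as np
a=np.linspace(1.894,.234,17);print((np.c_[np.diff(.188*np.cos(a)),-np.diff(.188*np.sin(a))]/.3).round(4).tolist())"
```

```text
time: 21.6
eef_pos: [0.6902, -0.2116, 0.2046]
tool_rot: [0.061, 0.998, -0.001, 0.002]
contact_force: [0.2, -6.1, 9.0]
opening: 0.0431
gripper_force: 42.0
t 21.6 pos [ 0.6902 -0.2116  0.2046] F [ 0.2 -6.1  9. ] open 0.0431 j [ 0.36  0.71 -0.25  1.33  0.18  1.12  1.53]
turn [-0.0008  0.0013 -0.0008] shift now-frame [ 0.0049 -0.0004  0.0153] shift target-frame [ 0.0048 -0.0004  0.0153]
[[0.0626, -0.0174], [0.0641, -0.0108], [0.0649, -0.0041], [0.0649, 0.0026], [0.0643, 0.0093], [0.063, 0.0159], [0.061, 0.0224], [0.0584, 0.0286], [0.0551, 0.0344], [0.0512, 0.04], [0.0468, 0.0451], [0.0419, 0.0497], [0.0365, 0.0537], [0.0308, 0.0572], [0.0247, 0.0601], [0.0183, 0.0624]]
```

```bash
python3 -m inch '[{"hand":0,"translation":[0.0626,0,-0.0174],"turn":[0,0,0]},{"hand":0,"translation":[0.0641,0,-0.0108],"turn":[0,0,0]},{"hand":0,"translation":[0.0649,0,-0.004],"turn":[0,0,0]},{"hand":0,"translation":[0.0649,0,0.0026],"turn":[0,0,0]},{"hand":0,"translation":[0.0643,0,0.0093],"turn":[0,0,0]},{"hand":0,"translation":[0.063,0,0.0159],"turn":[0,0,0]},{"hand":0,"translation":[0.061,0,0.0224],"turn":[0,0,0]},{"hand":0,"translation":[0.0584,0,0.0286],"turn":[0,0,0]},{"hand":0,"translation":[0,0,0],"turn":[0,0,0]}]'
python3 -m inch '[{"hand":0,"translation":[0.0551,0,0.0344],"turn":[0,0,0]},{"hand":0,"translation":[0.0512,0,0.04],"turn":[0,0,0]},{"hand":0,"translation":[0.0468,0,0.045],"turn":[0,0,0]},{"hand":0,"translation":[0.0419,0,0.0497],"turn":[0,0,0]},{"hand":0,"translation":[0.0365,0,0.0537],"turn":[0,0,0]},{"hand":0,"translation":[0.0308,0,0.0572],"turn":[0,0,0]},{"hand":0,"translation":[0.0247,0,0.06],"turn":[0,0,0]},{"hand":0,"translation":[0.0183,0,0.0624],"turn":[0,0,0]},{"hand":0,"translation":[0,0,0],"turn":[0,0,0]},{"hand":0,"translation":[0,0,0],"turn":[0,0,0]}]'
python3 to.py .4462 -.181 .068 83.1
```

```text
time: 22.35
eef_pos: [0.5367, -0.1928, 0.1886]
tool_rot: [0.062, 0.998, -0.001, -0.0]
contact_force: [-6.5, -5.6, 6.8]
opening: 0.0432
gripper_force: 45.8
time: 23.18
eef_pos: [0.4494, -0.182, 0.0682]
tool_rot: [0.061, 0.998, -0.001, 0.001]
contact_force: [0.4, -10.6, -3.6]
opening: 0.0429
gripper_force: 52.2
t 23.18 pos [ 0.4494 -0.182   0.0682] F [  0.4 -10.6  -3.6] open 0.0429 j [ 0.43  0.57 -0.23  2.08  0.25  0.51  1.47]
turn [-0.0007  0.0007 -0.0008] shift now-frame [0.0111 0.002  0.0006] shift target-frame [0.0111 0.002  0.0006]
```

```bash
python3 -m inch '[{"hand":0,"translation":[0,0,0.01],"turn":[0,0,0]},{"hand":0,"translation":[0,0,0.01],"turn":[0,0,0]},{"hand":0,"translation":[0,0,0],"turn":[0,0,0]}]'
python3 to.py .4462 -.181 .068 83.1
```

```text
time: 23.43
eef_pos: [0.4503, -0.1822, 0.0645]
tool_rot: [0.062, 0.998, -0.002, 0.002]
contact_force: [-12.0, -4.7, 58.1]
opening: 0.0428
gripper_force: 63.1
t 23.43 pos [ 0.4503 -0.1822  0.0645] F [-12.   -4.7  58.1] open 0.0428 j [ 0.43  0.58 -0.22  2.08  0.26  0.5   1.46]
turn [-0.0011  0.0014 -0.0009] shift now-frame [ 0.0139  0.0024 -0.0118] shift target-frame [ 0.0139  0.0025 -0.0117]
```

Firmly on the stop. Relax, release, retreat up and check.

```bash
python3 -m inch '[{"hand":0,"translation":[0,0,-0.013],"turn":[0,0,0]},{"hand":0,"translation":[0,0,0],"turn":[0,0,0]},{"hand":1,"translation":[0,0,0],"turn":[0,0,0]},{"hand":1,"translation":[0,0,0],"turn":[0,0,0]},{"hand":1,"translation":[0,0,0],"turn":[0,0,0]},{"hand":1,"translation":[0,0,0],"turn":[0,0,0]},{"hand":1,"translation":[0,0,-0.08],"turn":[0,0,0]},{"hand":1,"translation":[0,0,-0.12],"turn":[0,0,0]},{"hand":1,"translation":[0,0,-0.12],"turn":[0,0,0]},{"hand":1,"translation":[0,0,-0.12],"turn":[0,0,0]}]'
python3 -m inch '[{"hand":1,"translation":[0,0,-0.12],"turn":[0,0,0]},{"hand":1,"translation":[0,0,-0.1],"turn":[0,0,0]},{"hand":1,"translation":[0,0,0],"turn":[0,0,0]}]'
python3 - <<'E'
from slide import *
P=allpts()
L=frame(np.array([.627,-.2028]),-.1204,P); rr=np.hypot(L[:,0],L[:,2]-.035)
hh=(rr>.176)&(rr<.21)&(abs(L[:,1])<.03)&(L[:,0]<0)&(L[:,2]>.03)&(L[:,2]<.2)
f=least_squares(lambda a:np.hypot(L[hh,0]+.188*np.cos(a[0]),L[hh,2]-.035-.188*np.sin(a[0]))-.014,[.3],loss='soft_l1',f_scale=.002); print('q',f.x-.244,hh.sum(),np.median(abs(f.fun)))
S=frame(o,yaw,P)
rng(S,'tin',(S[:,2]>.135)&(S[:,2]<.15)&(abs(S[:,1])<.05)&(S[:,0]<.06)&(S[:,0]>-.09))
rng(S,'lips',(S[:,2]>.1125)&(S[:,2]<.122)&(abs(S[:,1])<.024)&(S[:,0]<.1)&(S[:,0]>-.1))
t=(P[:,2]>.004)&(P[:,2]<.02)&(abs(P[:,1])<.035)&(P[:,0]>.38)&(P[:,0]<.72); print('turner',np.percentile(P[t],[3,50,97],axis=0).round(3))
Q=np.load('/tmp/P.npy'); t=(Q[:,2]>.004)&(Q[:,2]<.02)&(abs(Q[:,1])<.035)&(Q[:,0]>.38)&(Q[:,0]<.72); print('was',np.percentile(Q[t],[3,50,97],axis=0).round(3))
print(get_state()['contact_force'],get_state()['eef_pos'])
E
```

```text
time: 24.27
eef_pos: [0.4483, -0.1798, 0.1986]
tool_rot: [0.061, 0.998, 0.0, -0.0]
contact_force: [0.0, -0.2, -0.1]
opening: 0.0852
gripper_force: 0.0
time: 24.52
eef_pos: [0.4506, -0.1806, 0.2685]
tool_rot: [0.061, 0.998, -0.001, 0.004]
contact_force: [0.5, -0.3, 0.3]
opening: 0.0854
gripper_force: 0.0
q [0.00913653] 507 0.0011459158535859354
tin 2826 [[-0.0243, 0.0156, 0.0586], [-0.0329, -0.0007, 0.032], [0.1368, 0.1405, 0.1433]]
lips 216 [[-0.0403, -0.0343, 0.0885], [-0.022, 0.0003, 0.0225], [0.1126, 0.1179, 0.1208]]
turner [[ 0.426 -0.016  0.004]
 [ 0.566 -0.004  0.007]
 [ 0.669  0.008  0.011]]
was [[ 0.429 -0.017  0.004]
 [ 0.567 -0.004  0.007]
 [ 0.674  0.008  0.011]]
[ 0.46443622  0.42302738 -1.05682011] [ 0.44893603 -0.18029752  0.26400351]
```

q reads 0.009, within noise; a light press with shut fingers from above makes sure.

```bash
python3 -m inch '[{"hand":0,"translation":[0.01,-0.003,0.12],"turn":[0,0,0]},{"hand":0,"translation":[0,0,0.12],"turn":[0,0,0]},{"hand":0,"translation":[0,0,0.12],"turn":[0,0,0]},{"hand":0,"translation":[0,0,0.1],"turn":[0,0,0]},{"hand":0,"translation":[0,0,0],"turn":[0,0,0]},{"hand":0,"translation":[0,0,0],"turn":[0,0,0]},{"hand":0,"translation":[0,0,0],"turn":[0,0,0]}]' 30
python3 to.py .4459 -.1809 .094 83.1
```

```text
time: 25.2
eef_pos: [0.4459, -0.1807, 0.126]
tool_rot: [0.061, 0.998, -0.0, 0.0]
contact_force: [0.5, 0.3, 0.5]
opening: 0.0004
gripper_force: 0.0
t 25.2 pos [ 0.4459 -0.1807  0.126 ] F [0.5 0.3 0.5] open 0.0004 j [ 0.48  0.46 -0.28  2.06  0.2   0.65  1.51]
turn [ 0.      0.0001 -0.0004] shift now-frame [ 1.000e-04 -6.000e-04  1.068e-01] shift target-frame [ 0.     -0.0006  0.1068]
```

```bash
python3 -m inch '[{"hand":0,"translation":[0,0,0.06],"turn":[0,0,0]},{"hand":0,"translation":[0,0,0.03],"turn":[0,0,0]},{"hand":0,"translation":[0,0,0.012],"turn":[0,0,0]},{"hand":0,"translation":[0,0,0.006],"turn":[0,0,0]},{"hand":0,"translation":[0,0,0],"turn":[0,0,0]}]'
python3 -m inch '[{"hand":0,"translation":[0,0,0.004],"turn":[0,0,0]},{"hand":0,"translation":[0,0,0],"turn":[0,0,0]}]'
```

```text
time: 25.62
eef_pos: [0.4469, -0.1811, 0.0942]
tool_rot: [0.061, 0.998, -0.0, 0.001]
contact_force: [-1.0, -0.4, 12.1]
opening: 0.0003
gripper_force: 5.9
time: 25.78
eef_pos: [0.4476, -0.1812, 0.0938]
tool_rot: [0.061, 0.998, -0.001, 0.002]
contact_force: [-1.1, 0.6, 26.9]
opening: -0.0
gripper_force: 13.6
```

Pressed at 27 N without moving, bar top at 94 mm, which is the shut height. Retreat and hand in.

```bash
python3 -m inch '[{"hand":0,"translation":[0,0,-0.08],"turn":[0,0,0]},{"hand":0,"translation":[0,0,-0.12],"turn":[0,0,0]},{"hand":0,"translation":[0,0,-0.12],"turn":[0,0,0]},{"hand":0,"translation":[0,0,-0.12],"turn":[0,0,0]},{"hand":0,"translation":[0,0,0],"turn":[0,0,0]},{"hand":0,"translation":[0,0,0],"turn":[0,0,0]},{"hand":0,"translation":[0,0,0],"turn":[0,0,0]}]'
python3 -c "
from rig import order
print(order.hand_in())"
```

```text
time: 26.37
eef_pos: [0.4454, -0.1808, 0.224]
tool_rot: [0.061, 0.998, -0.0, 0.0]
contact_force: [-0.6, 0.7, -0.5]
opening: -0.0003
gripper_force: 0.0
the job is handed in; nothing more can be done
None
```

I handed the job in at about 26 s: the tin lies flat between the carriage lips, the pointer is in line with the rider to about 0.2 mm, the box is pressed shut and the turner has not moved; the hand-in returned no verdict.

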